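# Make up two gel-casting kits

### The job

Make up the two gel-casting kits in the blue trays from the stock in the row nearest the robot: stand the dropper bottle in the narrow middle bay and the bubble level in the smaller end bay of the three-bay tray, and stand the screw-lid jar in the smaller bay of the two-bay tray. In the large square bay of each tray lay, flat and teeth-plate down as it lies now, the stock comb whose teeth are the same as those of the sample comb lying just beyond that tray, on the side away from the robot. Everything must rest upright or flat on the floor of its bay; leave the two samples and the left-over stock comb where they lie.

Things in the scene. Friction and masses are not known exactly. Their poses are not given: they have to be found in the camera images.
- comb_seven_bar (a point): Seven narrow teeth, each 6 mm wide. Black gel comb, 76 x 38 mm, lying flat: grip bar 76 long, 12 wide, 18 high, with a 4 mm thick toothed plate along its foot. Origin mid-bar, half-way up (9 mm above its support); z up, y along the bar, x towards the teeth: bar x -6..6, plate 6..15, teeth 15..32 mm. Stock row, nearest the robot; loose, 30 g; pinch across the bar, tips above the plate.
- comb_three_bar (a point): Three broad teeth, each 16 mm wide. Black gel comb, 76 x 38 mm, lying flat: grip bar 76 long, 12 wide, 18 high, with a 4 mm thick toothed plate along its foot. Origin mid-bar, half-way up (9 mm above its support); z up, y along the bar, x towards the teeth: bar x -6..6, plate 6..15, teeth 15..32 mm. Stock row, nearest the robot; loose, 30 g; pinch across the bar, tips above the plate.
- comb_wide_bar (a point): Two unequal teeth: one 53 mm wide and one 7 mm wide. Black gel comb, 76 x 38 mm, lying flat: grip bar 76 long, 12 wide, 18 high, with a 4 mm thick toothed plate along its foot. Origin mid-bar, half-way up (9 mm above its support); z up, y along the bar, x towards the teeth: bar x -6..6, plate 6..15, teeth 15..32 mm. Stock row; loose; matches neither sample: left over.
- sample_seven_bar (a point): Seven narrow teeth, each 6 mm wide. Black gel comb, 76 x 38 mm, lying flat: grip bar 76 long, 12 wide, 18 high, with a 4 mm thick toothed plate along its foot. Origin mid-bar, half-way up (9 mm above its support); z up, y along the bar, x towards the teeth: bar x -6..6, plate 6..15, teeth 15..32 mm. SAMPLE, lying just beyond (+x of) the tray that needs this kind; loose, not to be moved.
- sample_three_bar (a point): Three broad teeth, each 16 mm wide. Black gel comb, 76 x 38 mm, lying flat: grip bar 76 long, 12 wide, 18 high, with a 4 mm thick toothed plate along its foot. Origin mid-bar, half-way up (9 mm above its support); z up, y along the bar, x towards the teeth: bar x -6..6, plate 6..15, teeth 15..32 mm. SAMPLE, lying just beyond (+x of) the tray that needs this kind; loose, not to be moved.
- dropper_mid (a point): Amber dropper bottle with a narrow black nozzle cap, standing, 66 mm high; straight round body 32 mm across up to 40 mm height, cap 19 mm across. Origin on its axis, half-way up (33 mm above its foot), z up. Loose, 60 g, in the stock row.
- level_mid (a point): Round bubble level: a flat aluminium disc 42 mm across and 24 mm high with a green vial window on top. Origin at its centre, half-way up (12 mm above its foot), z up. Loose, 70 g, in the stock row.
- jar_mid (a point): White wide-mouth jar with a blue screw lid, standing, 58 mm high and 52 mm across (lid 53 mm, from 40 mm height up). Origin on its axis, half-way up (29 mm above its foot), z up. Loose, 110 g, in the stock row.
- tray_three: Blue kit tray, fixed, 240 (y) x 108 mm (x); floor 4 mm thick; walls 4 mm thick, 14 mm high (10 above the floor). Origin: centre of the underside, z up. All bays span x -50..50 mm. Three bays, from -y to +y: level bay 70 mm wide centred at y = -81 mm; narrow middle bay 54 mm wide centred at y = -15 mm; large square comb bay 100 mm wide centred at y = +66 mm.
- tray_two: Blue kit tray, fixed, 192 (y) x 108 mm (x); floor 4 mm thick; walls 4 mm thick, 14 mm high (10 above the floor). Origin: centre of the underside, z up. All bays span x -50..50 mm. Two bays, from -y to +y: small bay 80 mm wide centred at y = -52 mm; large square comb bay 100 mm wide centred at y = +42 mm.
Things that resemble listed ones, but are neither listed nor needed, are in the scene too. What is shaped like the part that bears jar_mid but pink or yellow is not meant. Of the things shaped like the part that bears level_mid, the aluminium one is meant.

How it is judged:
By the outcome, as a careful person would: the job done as asked, in the order asked, and still so for the second after the job is handed in, with the robot touching nothing.
It also fails if it takes over 115 s, if anything falls off the work surface, if the arm or the gripper's body presses on something with over 40 N, if the wrist force passes 120 N, or if a joint passes its speed limit or range.

### The arm

A 6-joint arm with a two-finger parallel gripper is mounted at the origin on the work surface. World frame = base frame: x ahead of the robot, y to its left, z up, the work surface at z = 0. Lengths are in m, angles in rad, forces in N, time in s.
With the tool pointing down it reaches from about 0.375 to 0.9 m from the base axis. Payload 3.1 kg.
Tool frame: the origin (TCP) lies at the centre of the arm's flange, where the gripper is bolted on; the fingertips stand 182 mm ahead of it and the grasp point (between the pads) lies 164 mm ahead of it; z points along the fingers, x is the direction in which the jaws open and shut, and the axes are right-handed (so a half turn about z gives the same grasp; the last joint's range is limited). The gripper opens to 87 mm and grips with 3 to 60 N. Pads are 19 mm wide; open, the fingers measure 117 mm over their backs; the gripper's body (75 mm by 190 mm) begins 51 mm behind the grasp point.
Start: joints at [-1.425, 0.527, 1.433, -0, 1.181, -0.178], TCP at [0.199, -0.592, 0.405] pointing down, gripper open.
Joint ranges: [-3.08, 3.08], [-0.75, 2.2], [0.22, 2.44], [-1.43, 4.57], [0, 2.65], [-2.85, 2.85]. Speed limits (rad/s): [2.79, 2.79, 3.14, 3.14, 3.14, 3.14].

### API

Orientations are given as a unit quaternion [x, y, z, w].
In Python, from rig import status, eyes, robot gives the robot as it stands. The module is installed in compiled form; this text tells all that it offers.
- The arm moves only by the tool step_arm, never from a script. Its argument "steps" is a list of rows, each a list of 7 numbers: the closure, from -1 (fully open) to 1 (shut), so that 0 is half open, then the shift along the tool's x, y, z each as a share of 0.025 m, from -1 to 1, then the turn, a rotation vector about the tool's x, y, z each as a share of 8 degrees, from -1 to 1. In form: [[jaw, dx, dy, dz, rx, ry, rz], ...]. A call has exactly 10 rows; each row shifts and turns the commanded pose from where the row before left it, along the tool's axes as they then stand; what a row does not reach is not made up. A row lasts 1/10 s, in which the tool goes at most 50 mm and 8.59 degrees, less where a joint would pass 70% of its speed; a pose out of reach is approached as far as the arm can. A call with a number of a shift or a turn outside -1 to 1 is refused whole. A call with a gripper value outside its range is refused whole. The fingers move at their own pace and stop on an object; "squeeze" is the grip in N (left out, the last holds). Time passes only in rows, so rows that do not move let the fingers close, or fill a call up. It gives the time, the measured TCP pose, the force and the opening at its end, in the units of the state.
- status.get_obs(): the state, without advancing time (a new reading comes with each control period).
- eyes.camera(name): name is "scene" or "top" or "wrist"; returns (picture, depth): 400x640x3 uint8, red, green, blue; 400x640 float32, m along the optical axis (not along the pixel's ray), 0 where there is no reading.
- eyes.camera_info(name): a dict with "K" (3x3 intrinsics, pixels), "R" (3x3) and "t" (3): a world point X has camera coordinates R X + t. Camera axes: x right, y down, z forward; pixel columns grow to the right and rows downward; lengths in m; the calibration is good to about 2 mm. The wrist camera is an equidistant fisheye: a pixel r from the principal point sees the ray r / f radians off the axis. A picture is of the moment at which its call begins: read the wrist's pose just before it. camera_info takes no time and is no camera call; for the wrist camera it gives the pose at the moment of the call.
- robot.hand_in(): hands the job in, once; it reports no verdict.
The state is a dict: "time": time; "q": joint angles; "joint_velocities": joint speeds; "joint_torque": joint torques, N m; "position": TCP position; "tool_rot": TCP orientation; "ft_force": force on the tool from outside, world axes, zero at the start; "moment": the same for the moment, N m; "grip_width": finger opening in m.
Only numpy, scipy, OpenCV 4.12 (cv2) and the standard library are available. Lean on these libraries where they do the work, as an engineer would, in place of code of your own. Each camera call takes 0.05 s, during which the arm holds its last target.

## Working session

There is one attempt and no reset: what is moved stays moved. The work goes in short steps, Python scripts to look and compute and a tool call to move; the robot and the scene stay as the last step left them, time stands still between calls to the robot, and variables do not carry over. Pictures are saved under pics/ and viewed, and the job is handed in when it is done.

Besides the shell and the picture viewer there is one more tool, called after "Request:" as name(argument=value, ...), one argument or row to a line, values as JSON. step_arm: Moves the arm, as the interface text tells. Its arguments: {"type":"object","properties":{"steps":{"type":"array"},"squeeze":{"type":"number"}},"required":["steps"]}

```bash
mkdir -p pics; cat > h.py <<'E'
import numpy as np,cv2
from rig import status,eyes,robot
E
python3 - <<'E'
from h import *
o=status.get_obs();print(o['time'],o['position'],o['tool_rot'],o['grip_width'])
for n in ['scene','top']:
    p,d=eyes.camera(n);i=eyes.camera_info(n)
    np.savez(f'{n}.npz',p=p,d=d,**i)
    cv2.imwrite(f'pics/{n}0.png',p[:,:,::-1]);print(n,i['K'],i['R'],i['t'])
E
```

```text
0.0 [ 0.19883239 -0.59215936  0.40375763] [ 8.11829361e-01 -5.83893736e-01 -7.60697238e-04 -7.84264746e-04] 0.08705208459363815
scene [[376.09662145   0.         321.40666738]
 [  0.         376.09662145 199.89532017]
 [  0.           0.           1.        ]] [[ 0.32646593  0.94510665 -0.01390769]
 [ 0.68659793 -0.24723101 -0.68371054]
 [-0.64961779  0.21365921 -0.72962077]] [-0.20652242 -0.28789607  1.30859629]
top [[519.15478491   0.         327.28719674]
 [  0.         519.15478491 198.37859427]
 [  0.           0.           1.        ]] [[-1.46221425e-02 -9.99893043e-01  3.10382003e-04]
 [-9.89633544e-01  1.44277557e-02 -1.42889078e-01]
 [ 1.42869317e-01 -2.39650891e-03 -9.89738660e-01]] [0.03597303 0.50385815 1.29288926]
```

View pics/top0.png

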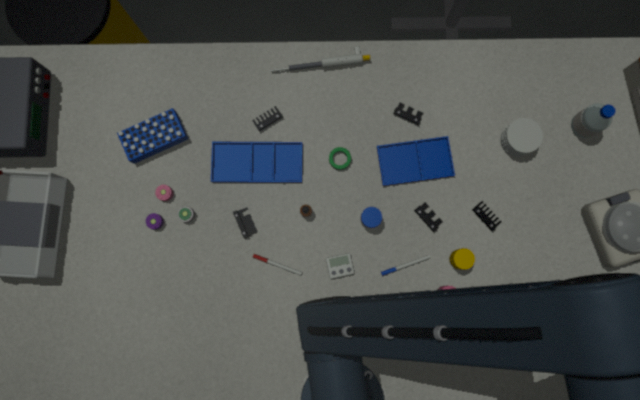

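View pics/scene0.png

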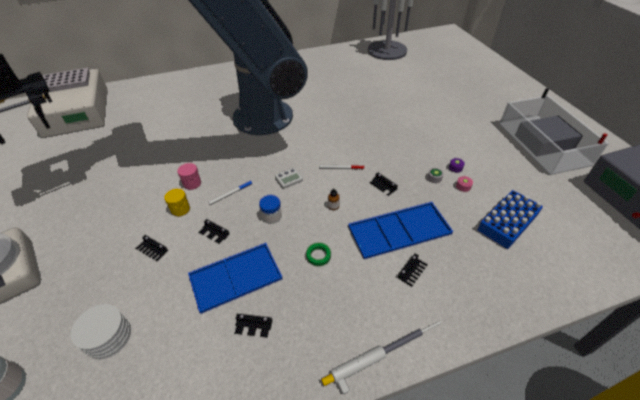

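```bash
python3 - <<'E'
from h import *
p=np.load('top.npz')['p'][:,:,::-1]
c=p[90:250,135:335];d=p[90:250,320:520]
g=lambda a:cv2.convertScaleAbs(cv2.resize(a,None,fx=4,fy=3.7,interpolation=cv2.INTER_CUBIC),alpha=1.6)
cv2.imwrite('pics/c1.png',g(c));cv2.imwrite('pics/c2.png',g(d))
E
```

```text
(no output)
```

View pics/c1.png

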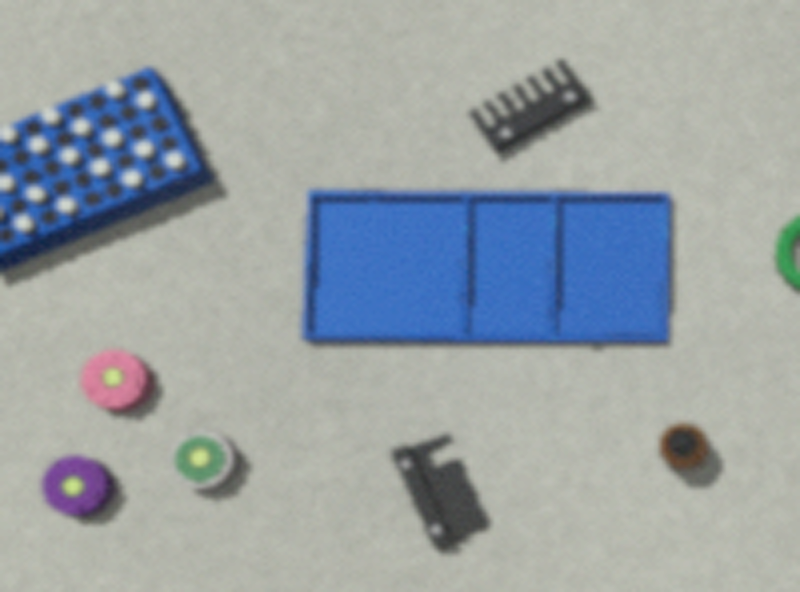

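View pics/c2.png

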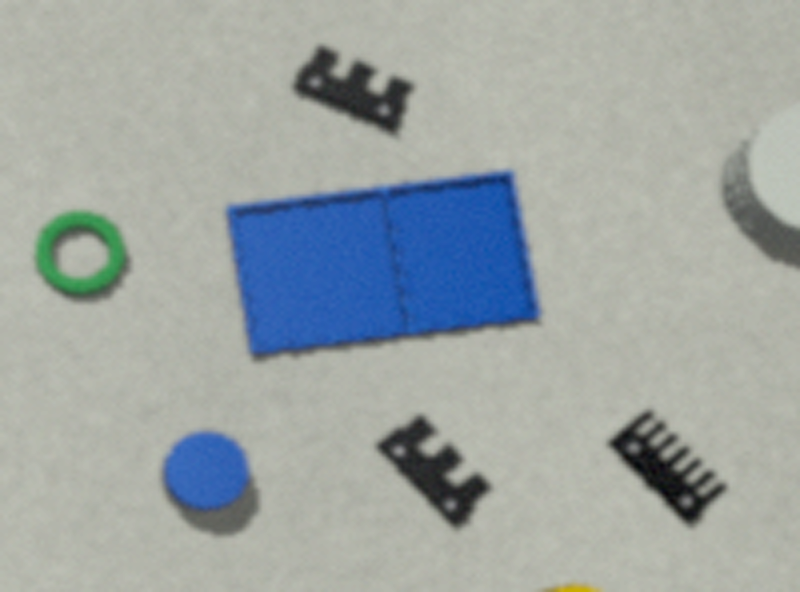

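```bash
cat >> h.py <<'E'
def world(n,z=None):
    f=np.load(n+'.npz');K,R,t,d=f['K'],f['R'],f['t'],f['d']
    v,u=np.mgrid[:400,:640]
    r=np.stack([(u-K[0,2])/K[0,0],(v-K[1,2])/K[1,1],np.ones_like(u)],-1)
    c=-R.T@t; rw=r@R
    if z is None: return c+rw*d[...,None]
    return c+rw*((z-c[2])/rw[...,2])[...,None]
def ray(n,u,v,z):
    f=np.load(n+'.npz');K,R,t=f['K'],f['R'],f['t']
    rw=np.array([(u-K[0,2])/K[0,0],(v-K[1,2])/K[1,1],1])@R; c=-R.T@t
    return c+rw*(z-c[2])/rw[2]
def proj(n,X):
    f=np.load(n+'.npz');x=f['R']@X+f['t'];x=f['K']@x;return x[:2]/x[2]
E
python3 - <<'E'
from h import *
for n in ['top','scene']:
    W=world(n);p=np.load(n+'.npz')['p'].astype(int);hsv=cv2.cvtColor(p.astype(np.uint8),cv2.COLOR_RGB2HSV)
    zt=W[...,2]
    bg=(hsv[...,2]>90)&(hsv[...,1]<50)
    print(n,'table z',np.percentile(zt[150:250,200:420][bg[150:250,200:420]],[5,50,95]))
    blue=((hsv[...,0]>100)&(hsv[...,0]<125)&(hsv[...,1]>140)).astype(np.uint8)
    nn,l,s,c=cv2.connectedComponentsWithStats(blue)
    for k in range(1,nn):
        if s[k,4]>250:
            cn=max(cv2.findContours((l==k).astype(np.uint8),0,1)[0],key=len)
            q=cv2.boxPoints(cv2.minAreaRect(cn))
            print('blue',s[k],[np.round(ray(n,*a,0.014)[:2],4).tolist() for a in q])
    dark=((hsv[...,2]<60)).astype(np.uint8)
    nn,l,s,c=cv2.connectedComponentsWithStats(dark)
    for k in range(1,nn):
        if 80<s[k,4]<900:
            P=W[l==k]; hi=P[P[:,2]>0.011]
            print('dark',s[k],c[k].round(),np.round(np.percentile(P[:,2],[5,25,50,75,95]),4),hi.mean(0).round(4) if len(hi) else 0, P[P[:,2]<=.011].mean(0).round(4))
E
```

```text
top table z [-0.00531105 -0.00070094  0.00396341]
blue [ 124  109   62   53 1004] [[0.6894, 0.584], [0.7582, 0.4366], [0.6743, 0.3975], [0.6067, 0.5439]]
blue [ 377  137   77   48 2821] [[0.6454, -0.1044], [0.6696, -0.2944], [0.5638, -0.3036], [0.5402, -0.1157]]
blue [ 212  142   90   40 3515] [[0.6626, 0.3312], [0.6592, 0.0959], [0.5545, 0.0966], [0.5579, 0.3294]]
blue [362 208  20  20 310] [[0.481, -0.0612], [0.4803, -0.1105], [0.4308, -0.1091], [0.4315, -0.06]]
dark [624  59  16  72 576] [634.  87.] [0.007  0.0157 0.0278 0.0435 0.0641] [ 0.7953 -0.7854  0.0402] [ 0.7625 -0.7953  0.0076]
dark [289  64  61   7 156] [314.  67.] [-0.0036  0.0019  0.012   0.0159  0.0187] [0.8672 0.0718 0.0154] [0.8702 0.0406 0.0017]
dark [394 103  29  23 294] [408. 114.] [-0.0009  0.0037  0.0082  0.0162  0.0206] [ 0.7218 -0.1845  0.0267] [ 0.738  -0.193   0.0039]
dark [254 109  29  23 218] [269. 121.] [-0.0006  0.0038  0.012   0.0171  0.0207] [0.7117 0.1797 0.0286] [0.7234 0.1819 0.0034]
dark [131 117  58  48 381] [162. 148.] [-0.0032  0.0034  0.0137  0.0247  0.0334] [0.6448 0.4585 0.0353] [0.6459 0.46
[... 2099 characters left out ...]

dark [371 173  26  22 264] [383. 184.] [0.0035 0.005  0.0066 0.0138 0.02  ] [0.4667 0.2462 0.0354] [0.4504 0.2442 0.0058]
dark [200 220  29  23 303] [214. 231.] [0.0026 0.0043 0.0057 0.0148 0.0196] [ 0.4761 -0.2194  0.0395] [ 0.4625 -0.2314  0.005 ]
dark [137 236  30  24 328] [152. 248.] [0.0016 0.0035 0.0051 0.0143 0.0193] [ 0.4571 -0.3716  0.0174] [ 0.4631 -0.3825  0.0042]
dark [398 254  29  32 339] [410. 269.] [0.0025 0.0045 0.0063 0.0178 0.0207] [0.7289 0.1736 0.0294] [0.732  0.1878 0.005 ]
dark [235 314  37  23 526] [253. 324.] [0.0024 0.0041 0.0056 0.0156 0.0192] [ 0.7345 -0.1825  0.0255] [ 0.7411 -0.1892  0.0048]<stdin>:19: RuntimeWarning: Mean of empty slice.
  ret = um.true_divide(
```

```bash
python3 - <<'E'
from h import *
n='top';W=world(n);p=np.load('top.npz')['p'];hsv=cv2.cvtColor(p,cv2.COLOR_RGB2HSV)
def hi(name,u0,u1,v0,v1,zl,zh):
    S=W[v0:v1,u0:u1].reshape(-1,3);m=(S[:,2]>zl)&(S[:,2]<zh);q=S[m]
    print(name,m.sum(),q.mean(0).round(4),(q.min(0)+q.max(0)).round(4)/2,np.ptp(q,0).round(4))
hi('drop cap',295,320,200,225,.05,.075)
hi('drop all',295,320,200,225,.03,.075)
hi('level',176,198,203,226,.015,.035)
hi('jar',355,390,200,235,.045,.07)
v,u=np.mgrid[:400,:640]
jm=((hsv[...,0]>100)&(hsv[...,0]<125)&(hsv[...,1]>140)&(u>355)&(u<390)&(v>200)&(v<235))
print('jar',ray(n,u[jm].mean(),v[jm].mean(),.058))
gm=(hsv[...,0]>35)&(hsv[...,0]<90)&(hsv[...,1]>60)&(u>176)&(u<200)&(v>203)&(v<226)
print('lev green',gm.sum(),ray(n,u[gm].mean(),v[gm].mean(),.024))
dm=(hsv[...,2]<60)&(u>300)&(u<315)&(v>204)&(v<218)
print('dropper dark',dm.sum(),ray(n,u[dm].mean(),v[dm].mean(),.06))
for nm,(a,b,c,d) in dict(three=(410,446,198,236),seven=(468,506,196,236),wide=(228,262,202,244)).items():
    S=W[c:d,a:b].reshape(-1,3);dk=(hsv[c:d,a:b,2]<70).reshape(-1)
    for z in (.010,.012):
        q=S[dk&(S[:,2]>z)&(S[:,2]<.03)][:,:2]; lo=S[dk&(S[:,2]<.008)][:,:2]
        w,V=np.linalg.eigh(np.cov((q-q.mean(0)).T));
        cn=cv2.minAreaRect(S[dk][:,:2].astype(np.float32)*1000)
        L=(q-q.mean(0))@V
        print(nm,len(q),q.mean(0).round(4),'bar dir',V[:,1].round(3),np.ptp(L,0).round(3),'teeth',(lo.mean(0)-q.mean(0)).round(4),cn)
# tray lines
for nm,(a,b,c,d) in dict(t3=(200,315,135,192),t2=(370,462,130,192)).items():
    m=np.zeros((400,640),np.uint8);m[c:d,a:b]=((hsv[c:d,a:b,0]>100)&(hsv[c:d,a:b,0]<130)&(hsv[c:d,a:b,1]>120))
    cn=max(cv2.findContours(m,0,1)[0],key=cv2.contourArea)
    q=np.array([ray(n,*x,.014)[:2] for x in cn[:,0].astype(float)])*1000
    r=cv2.minAreaRect(q.astype(np.float32));print(nm,r)
    M=cv2.moments(cn);print(ray(n,M['m10']/M['m00'],M['m01']/M['m00'],.010))
E
```

```text
drop cap 45 [0.4744 0.0843 0.0583] [0.4742 0.0838 0.0586] [0.0177 0.0175 0.0141]
drop all 121 [0.4726 0.0839 0.0479] [0.4752  0.0845  0.04805] [0.0317 0.0283 0.0352]
level 213 [0.4716 0.395  0.0229] [0.4716  0.39625 0.02305] [0.0413 0.0412 0.0159]
jar 356 [ 0.4528 -0.0811  0.0572] [ 0.4543  -0.08175  0.05625] [0.0541 0.0531 0.0204]
jar [ 0.45224567 -0.0806318   0.058     ]
lev green 96 [0.47176184 0.39640772 0.024     ]
dropper dark 83 [0.46910796 0.08155388 0.06      ]
three 147 [ 0.4499 -0.2247] bar dir [-0.777 -0.629] [0.032 0.075] teeth [ 0.01   -0.0133] ((375.78631591796875, -121.36514282226562), (76.93991088867188, 320.883544921875), 35.30891036987305)
three 138 [ 0.4496 -0.2249] bar dir [-0.773 -0.635] [0.017 0.075] teeth [ 0.0103 -0.0131] ((375.78631591796875, -121.36514282226562), (76.93991088867188, 320.883544921875), 35.30891036987305)
seven 156 [ 0.4493 -0.3755] bar dir [-0.769 -0.639] [0.014 0.075] teeth [ 0.0098 -0.0137] ((456.27862548828125, -386.8089904785156), (79.1173324584961, 38.67894744873047), 39.49713134765625)
seven 142 [ 0.4496 -0.3757] bar dir [-0.767 -0.641] [0.014 0.075] teeth [ 0.0095 -0.0134] ((456.27862548828125, -386.8089904785156), (79.1173324584961, 38.67894744873047), 39.49713134765625)
wide 127 [0.4437 0.2532] bar dir [-0.924 -0.383] [0.02  0.076] teeth [ 0.0032 -0.0156] ((382.18133544921875, 162.63482666015625), (288.19805908203125, 61.37456512451172), 50.607147216796875)
wide 116 [0.4432 0.2537] bar dir [-0.921 -0.391] [0.012 0.076] teeth [ 0.0036 -0.016 ] ((382.18133544921875, 162.63482666015625), (288.19805908203125, 61.37456512451172), 50.607147216796875)
t3 ((608.530029296875, 213.86895751953125), (236.0023956298828, 104.71524047851562), 89.16535949707031)
[0.60867524 0.21439631 0.01      ]
t2 ((604.6864624023438, -204.40626525878906), (107.12549591064453, 189.44081115722656), 7.155548572540283)
[ 0.60536416 -0.20504508  0.01      ]
```

Request:
step_arm(
  steps=[
    [-1,0,0,0,0,0,-0.99],
    [-1,0,0,0,0,0,-0.99],
    [-1,0,0,0,0,0,-0.99],
    [-1,0,0,0,0,0,-0.99],
    [-1,0,0,0,0,0,-0.99],
    [-1,0,0,0,0,0,-0.99],
    [-1,0,0,0,0,0,-0.99],
    [-1,0,0,0,0,0,-0.99],
    [-1,0,0,0,0,0,-0.99],
    [-1,0,0,0,0,0,0],
  ],
)

```text
time: 1.1
position: [0.1988, -0.5923, 0.4042]
tool_rot: [1.0, -0.002, -0.0, -0.001]
ft_force: [0.3, 0.3, -0.2]
grip_width: 0.0874
```

Request:
step_arm(
  steps=[
    [-1,1,-1,0,0,0,0],
    [-1,1,-1,0,0,0,0],
    [-1,1,-1,0,0,0,0],
    [-1,1,-1,0,0,0,0],
    [-1,1,-1,0,0,0,0],
    [-1,1,-1,0,0,0,0],
    [-1,1,-1,0,0,0,0],
    [-1,1,-1,0,0,0,0],
    [-1,1,-1,0,0,0,0],
    [-1,1,-1,0,0,0,0],
  ],
)

```text
time: 2.1
position: [0.4505, -0.342, 0.4046]
tool_rot: [1.0, -0.003, -0.0, -0.0]
ft_force: [0.1, -0.1, 0.2]
grip_width: 0.0873
```

Request:
step_arm(
  steps=[
    [-1,0.1,-1,0,0,0,0],
    [-1,0.1,-1,0,0,0,0],
    [-1,0.1,-1,0,0,0,0],
    [-1,0.1,-1,0,0,0,0],
    [-1,0.1,-1,0,0,0,0],
    [-1,0.1,-1,0,0,0,0],
    [-1,0.1,-1,0,0,0,0],
    [-1,0.1,-1,0,0,0,0],
    [-1,0.1,-1,0,0,0,0],
    [-1,0,-1,0,0,0,0],
  ],
)

```text
time: 3.1
position: [0.473, -0.0923, 0.4047]
tool_rot: [1.0, -0.003, 0.0, -0.0]
ft_force: [0.6, -0.2, -0.2]
grip_width: 0.0866
```

Request:
step_arm(
  steps=[
    [-1,0,-1,0.5,0,0,0],
    [-1,0,-1,0.5,0,0,0],
    [-1,0,-1,0.5,0,0,0],
    [-1,0,-1,0.5,0,0,0],
    [-1,0,-1,0.5,0,0,0],
    [-1,0,-1,0.5,0,0,0],
    [-1,0,-1,0.5,0,0,0],
    [-1,0,-0.05,0.5,0,0,0],
    [-1,0,0,0,0,0,0],
    [-1,0,0,0,0,0,0],
  ],
)

```text
time: 4.1
position: [0.4734, 0.0829, 0.3047]
tool_rot: [1.0, -0.002, -0.0, 0.0]
ft_force: [-0.2, -0.4, -0.2]
grip_width: 0.087
```

```bash
python3 - <<'E'
from h import *
o=status.get_obs();print(o['time'],o['position'],o['q'].round(3) if hasattr(o['q'],'round') else o['q'])
i=eyes.camera_info('wrist');p,d=eyes.camera('wrist');cv2.imwrite('pics/w1.png',p[:,:,::-1]);np.savez('wrist.npz',p=p,d=d,**i);print(i)
E
```

```text
4.1 [0.47342463 0.08289322 0.3047166 ] [-0.06   0.498  1.885 -0.     0.759 -0.055]
{'K': array([[309.70691629,   0.        , 314.23804811],
       [  0.        , 309.70691629, 197.58135632],
       [  0.        ,   0.        ,   1.        ]]), 'R': array([[ 9.99990386e-01, -4.38402790e-03,  8.56414586e-05],
       [-4.25378633e-03, -9.65172548e-01,  2.61579544e-01],
       [-1.06411323e-03, -2.61577393e-01, -9.65181918e-01]]), 't': array([-0.47321671,  0.07626008,  0.31622666])}
```

View pics/w1.png

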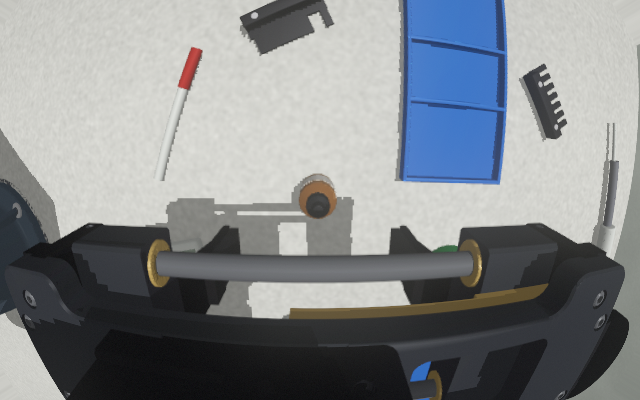

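Wrist picture: the amber dropper stands at about (318,203) between the jaws; tray with its dividers at (455,90), left-over comb at (287,22). I'll measure the cap from this fisheye view.

```bash
cat >> h.py <<'E'
def wray(u,v,z,f='wrist.npz'):
    f=np.load(f);K,R,t=f['K'],f['R'],f['t']
    x=np.array([u-K[0,2],v-K[1,2]]);r=np.linalg.norm(x);th=r/K[0,0]
    c=np.r_[x/r*np.sin(th),np.cos(th)];w=c@R;C=-R.T@t
    return C+w*(z-C[2])/w[2]
def snap(name):
    i=eyes.camera_info('wrist');p,d=eyes.camera('wrist');np.savez('wrist.npz',p=p,d=d,**i)
    cv2.imwrite(f'pics/{name}.png',p[:,:,::-1]);return p
E
python3 - <<'E'
from h import *
f=np.load('wrist.npz');p=f['p'];hsv=cv2.cvtColor(p,cv2.COLOR_RGB2HSV)
v,u=np.mgrid[:400,:640]
w=(u>295)&(u<340)&(v>172)&(v<220)
m=w&(hsv[...,2]<60);print(m.sum(),u[m].mean(),v[m].mean(),wray(u[m].mean(),v[m].mean(),.06))
m=w&(hsv[...,1]>110)&(hsv[...,0]<20)&(hsv[...,2]>60);print(m.sum(),u[m].min(),u[m].max(),v[m].min(),v[m].max())
um=(u[m].min()+u[m].max())/2;print(wray(um,200,.04))
# tray corners via contour
m=((hsv[...,0]>100)&(hsv[...,0]<130)&(hsv[...,1]>120)&(u>395)&(u<515)&(v<190))
print([wray(*a,.014)[:2].round(4) for a in [(401,180),(499,183),(407,39),(505,52),(404,102),(504,109)]])
E
```

```text
26 316.03846153846155 213.80769230769232 [0.47494611 0.08031347 0.06      ]
466 300 335 183 215
[0.47627627 0.08569257 0.04      ]
[array([0.5534, 0.0971]), array([0.662 , 0.0953]), array([0.5569, 0.2268]), array([0.6627, 0.2289]), array([0.5536, 0.1682]), array([0.6611, 0.1704])]
```

Request:
step_arm(
  steps=[
    [-1,0.08,-0.02,0.5,0,0,0],
    [-1,0,0,0.5,0,0,0],
    [-1,0,0,0.5,0,0,0],
    [-1,0,0,0.5,0,0,0],
    [-1,0,0,0.5,0,0,0],
    [-1,0,0,0.5,0,0,0],
    [-1,0,0,0.5,0,0,0],
    [-1,0,0,0.5,0,0,0],
    [-1,0,0,0.43,0,0,0],
    [-1,0,0,0,0,0,0],
  ],
)

```text
time: 5.15
position: [0.4751, 0.0832, 0.1926]
tool_rot: [1.0, -0.002, -0.001, -0.0]
ft_force: [-0.4, -0.3, 0.9]
grip_width: 0.0866
```

Request:
step_arm(
  squeeze=15,
  steps=[
    [1,0,0,0,0,0,0],
    [1,0,0,0,0,0,0],
    [1,0,0,0,0,0,0],
    [1,0,0,0,0,0,0],
    [1,0,0,0,0,0,0],
    [1,0,0,0,0,0,0],
    [1,0,0,0,0,0,0],
    [1,0,0,0,0,0,0],
    [1,0,0,0,0,0,0],
    [1,0,0,0,0,0,0],
  ],
)

```text
time: 6.15
position: [0.4754, 0.0835, 0.194]
tool_rot: [1.0, -0.001, 0.0, -0.0]
ft_force: [-0.7, -0.5, 0.5]
grip_width: 0.0317
```

Request:
step_arm(
  steps=[
    [1,0,0,-0.8,0,0,0],
    [1,0,0,-0.8,0,0,0],
    [1,0.8,-0.7,0,0,0,0],
    [1,0.8,-0.7,0,0,0,0],
    [1,0.8,-0.7,0,0,0,0],
    [1,0.8,-0.7,0,0,0,0],
    [1,0.8,-0.7,0,0,0,0],
    [1,0.8,-0.7,0,0,0,0],
    [1,0.52,-0.42,0,0,0,0],
    [1,0,0,0,0,0,0],
  ],
)

```text
time: 7.15
position: [0.61, 0.1998, 0.2338]
tool_rot: [1.0, -0.001, 0.001, -0.0]
ft_force: [-0.2, -0.7, 0.3]
grip_width: 0.0314
```

```bash
python3 - <<'E'
from h import *
o=status.get_obs();print(o['time'],o['position'],o['grip_width']);snap('w2')
E
```

```text
7.15 [0.61003362 0.19980811 0.23384587] 0.03136537513998519
```

View pics/w2.png

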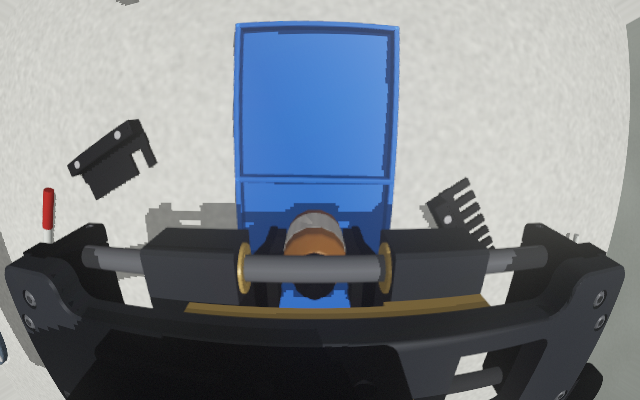

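Request:
step_arm(
  steps=[
    [1,0,0,0.4,0,0,0],
    [1,0,0,0.4,0,0,0],
    [1,0,0,0.4,0,0,0],
    [1,0,0,0.22,0,0,0],
    [1,0,0,0,0,0,0],
    [1,0,0,0,0,0,0],
    [-0.3,0,0,0,0,0,0],
    [-0.3,0,0,0,0,0,0],
    [-0.3,0,0,0,0,0,0],
    [-0.3,0,0,0,0,0,0],
  ],
)

```text
time: 8.2
position: [0.6087, 0.1986, 0.1986]
tool_rot: [1.0, -0.001, 0.0, -0.0]
ft_force: [0.2, -0.4, -0.1]
grip_width: 0.0536
```

Request:
step_arm(
  steps=[
    [-0.3,0,0,-0.4,0,0,0],
    [-0.3,0,0,-0.8,0,0,0],
    [-0.3,0,0,-0.9,0,0,0],
    [-0.3,0,0,-0.9,0,0,0],
    [-1,-0.7,-1,-0.5,0,0,0],
    [-1,-0.8,-1,-0.5,0,0,0],
    [-1,-0.8,-1,0,0,0,0],
    [-1,-0.8,-1,0,0,0,0],
    [-1,-0.8,-1,0,0,0,0],
    [-1,-0.8,-1,0,0,0,0],
  ],
)

```text
time: 9.2
position: [0.4908, 0.3498, 0.2995]
tool_rot: [1.0, -0.002, 0.001, -0.0]
ft_force: [0.2, 0.8, -0.3]
grip_width: 0.0861
```

Request:
step_arm(
  steps=[
    [-1,-0.78,-1,0,0,0,0],
    [-1,0,-0.9,0,0,0,0],
    [-1,0,0,0,0,0,0],
    [-1,0,0,0,0,0,0],
    [-1,0,0,0,0,0,0],
    [-1,0,0,0,0,0,0],
    [-1,0,0,0,0,0,0],
    [-1,0,0,0,0,0,0],
    [-1,0,0,0,0,0,0],
    [-1,0,0,0,0,0,0],
  ],
)

```text
time: 10.2
position: [0.4724, 0.3963, 0.2985]
tool_rot: [1.0, -0.002, -0.0, 0.0]
ft_force: [-0.0, -0.1, -0.5]
grip_width: 0.0871
```

```bash
python3 - <<'E'
from h import *
o=status.get_obs();print(o['time'],o['position'],o['grip_width']);p=snap('w3')
t,_=eyes.camera('top');cv2.imwrite('pics/t3.png',cv2.resize(t[120:240,120:340,::-1],None,fx=3.5,fy=3.5))
E
```

```text
10.2 [0.47238644 0.39629041 0.29847952] 0.0870959111770726
```

View pics/w3.png

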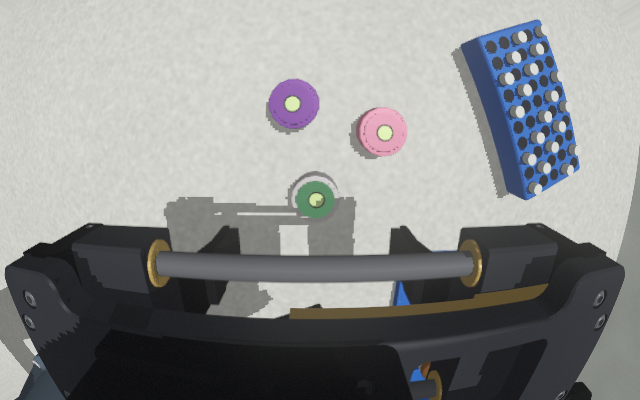

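View pics/t3.png

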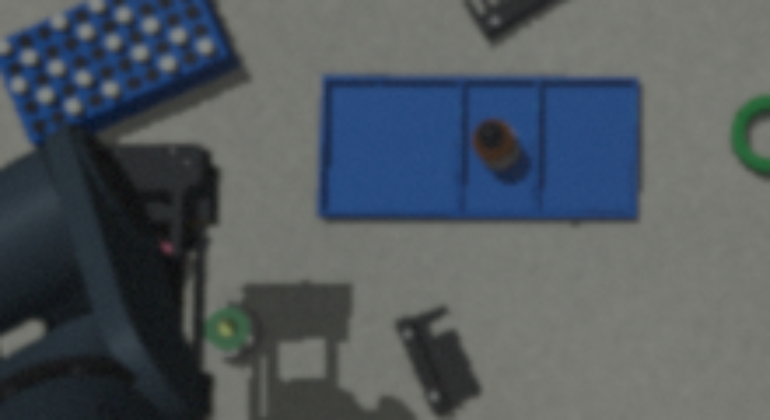

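```bash
python3 - <<'E'
from h import *
print(wray(316,200,.025))
E
```

```text
[0.47412015 0.39665709 0.025     ]
```

Request:
step_arm(
  steps=[
    [-1,0.02,0,0.5,0,0,0],
    [-1,0,0,0.5,0,0,0],
    [-1,0,0,0.5,0,0,0],
    [-1,0,0,0.5,0,0,0],
    [-1,0,0,0.5,0,0,0],
    [-1,0,0,0.5,0,0,0],
    [-1,0,0,0.5,0,0,0],
    [-1,0,0,0.5,0,0,0],
    [-1,0,0,0.26,0,0,0],
    [-1,0,0,0,0,0,0],
  ],
)

```text
time: 11.3
position: [0.4724, 0.3963, 0.1907]
tool_rot: [1.0, -0.001, -0.001, 0.001]
ft_force: [0.5, -0.1, 0.4]
grip_width: 0.0874
```

Request:
step_arm(
  squeeze=20,
  steps=[
    [1,0,0,0,0,0,0],
    [1,0,0,0,0,0,0],
    [1,0,0,0,0,0,0],
    [1,0,0,0,0,0,0],
    [1,0,0,0,0,0,0],
    [1,0,0,0,0,0,0],
    [1,0,0,0,0,0,0],
    [1,0,0,0,0,0,0],
    [1,0,0,0,0,0,0],
    [1,0,0,0,0,0,0],
  ],
)

```text
time: 12.3
position: [0.4728, 0.3965, 0.1921]
tool_rot: [1.0, -0.001, 0.0, -0.0]
ft_force: [0.3, -0.4, 1.3]
grip_width: 0.0418
```

Request:
step_arm(
  steps=[
    [1,0,0,-0.8,0,0,0],
    [1,0,0,-1,0,0,0],
    [1,0,0,-1,0,0,0],
    [1,0,0,-1,0,0,0],
    [1,0.7,0.8,-1,0,0,0],
    [1,0.8,1,0,0,0,0],
    [1,0.8,1,0,0,0,0],
    [1,0.8,1,0,0,0,0],
    [1,0.8,1,0,0,0,0],
    [1,0.8,1,0,0,0,0],
  ],
)

```text
time: 13.3
position: [0.5903, 0.25, 0.3117]
tool_rot: [1.0, -0.001, -0.0, 0.0]
ft_force: [0.5, 0.6, -1.2]
grip_width: 0.0414
```

Request:
step_arm(
  steps=[
    [1,0.69,1,0,0,0,0],
    [1,0,1,0,0,0,0],
    [1,0,1,0,0,0,0],
    [1,0,1,0,0,0,0],
    [1,0,0.73,0,0,0,0],
    [1,0,0,0.5,0,0,0],
    [1,0,0,0.5,0,0,0],
    [1,0,0,0.5,0,0,0],
    [1,0,0,0.5,0,0,0],
    [1,0,0,0,0,0,0],
  ],
)

```text
time: 14.3
position: [0.6057, 0.1336, 0.2592]
tool_rot: [1.0, -0.001, -0.003, 0.0]
ft_force: [-0.2, 0.1, -0.5]
grip_width: 0.0412
```

```bash
python3 - <<'E'
from h import *
o=status.get_obs();print(o['time'],o['position'],o['grip_width']);p=snap('w4')
E
```

```text
14.3 [0.60566923 0.13363961 0.25916328] 0.041159587948862
```

View pics/w4.png

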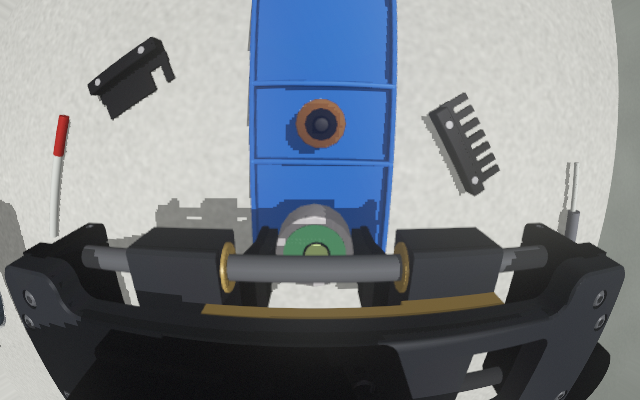

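Request:
step_arm(
  steps=[
    [1,0,0,0.4,0,0,0],
    [1,0,0,0.4,0,0,0],
    [1,0,0,0.4,0,0,0],
    [1,0,0,0.4,0,0,0],
    [1,0,0,0.4,0,0,0],
    [1,0,0,0.4,0,0,0],
    [1,0,0,0.2,0,0,0],
    [1,0,0,0,0,0,0],
    [1,0,0,0,0,0,0],
    [1,0,0,0,0,0,0],
  ],
)

```text
time: 15.35
position: [0.6068, 0.1328, 0.197]
tool_rot: [1.0, -0.001, 0.0, -0.0]
ft_force: [-0.2, -0.3, 0.9]
grip_width: 0.041
```

Request:
step_arm(
  steps=[
    [-0.4,0,0,0,0,0,0],
    [-0.4,0,0,0,0,0,0],
    [-0.4,0,0,0,0,0,0],
    [-0.4,0,0,0,0,0,0],
    [-0.4,0,0,0,0,0,0],
    [-0.4,0,0,-0.4,0,0,0],
    [-0.4,0,0,-0.8,0,0,0],
    [-0.4,0,0,-1,0,0,0],
    [-0.4,0,0,-1,0,0,0],
    [-1,0,0,-1,0,0,0],
  ],
)

```text
time: 16.35
position: [0.6067, 0.1328, 0.3037]
tool_rot: [1.0, -0.001, 0.0, -0.0]
ft_force: [-0.5, 0.7, 0.3]
grip_width: 0.0638
```

Request:
step_arm(
  steps=[
    [-1,-0.7,1,0,0,0,0],
    [-1,-0.7,1,0,0,0,0],
    [-1,-0.7,1,0,0,0,0],
    [-1,-0.7,1,0,0,0,0],
    [-1,-0.7,1,0,0,0,0],
    [-1,-0.7,1,0,0,0,0],
    [-1,-0.7,1,0,0,0,0],
    [-1,-0.7,1,0,0,0,0],
    [-1,-0.6,0.57,0,0,0,0],
    [-1,0,0,0,0,0,0],
  ],
)

```text
time: 17.35
position: [0.4497, -0.0822, 0.3026]
tool_rot: [1.0, -0.003, -0.001, -0.0]
ft_force: [0.1, 0.9, 0.3]
grip_width: 0.0872
```

```bash
python3 - <<'E'
from h import *
o=status.get_obs();print(o['time'],o['position'],o['grip_width']);p=snap('w5')
hsv=cv2.cvtColor(p,cv2.COLOR_RGB2HSV);v,u=np.mgrid[:400,:640]
m=((hsv[...,0]>100)&(hsv[...,0]<130)&(hsv[...,1]>120)&(u>260)&(u<370)&(v>150)&(v<245))
print(m.sum(),u[m].min(),u[m].max(),v[m].min(),v[m].max())
um=(u[m].min()+u[m].max())/2;vm=(v[m].min()+v[m].max())/2;print(wray(um,vm,.05))
t,_=eyes.camera('top');cv2.imwrite('pics/t5.png',cv2.resize(t[100:240,150:460,::-1],None,fx=2.5,fy=2.5))
E
```

```text
17.35 [ 0.44965688 -0.08216624  0.3025816 ] 0.08717292486384368
3572 287 355 173 240
[ 0.45497349 -0.08125182  0.05      ]
```

View pics/w5.png

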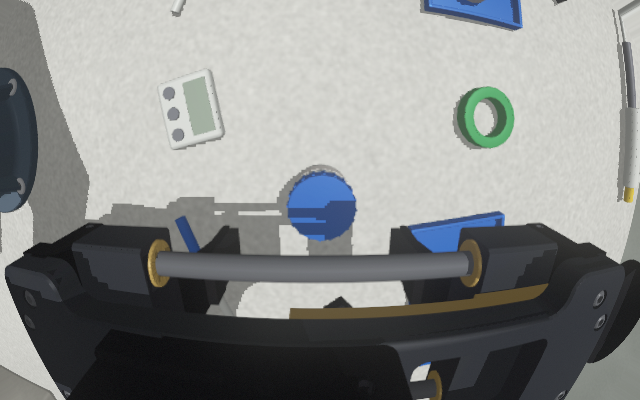

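View pics/t5.png

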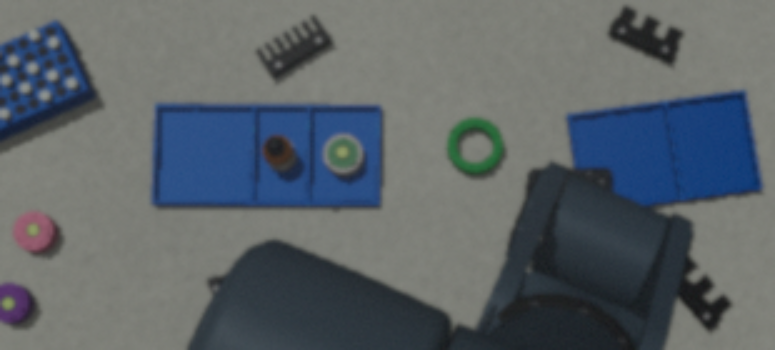

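Request:
step_arm(
  steps=[
    [-1,0.06,0,0.5,0,0,0],
    [-1,0,0,0.5,0,0,0],
    [-1,0,0,0.5,0,0,0],
    [-1,0,0,0.5,0,0,0],
    [-1,0,0,0.5,0,0,0],
    [-1,0,0,0.5,0,0,0],
    [-1,0,0,0.5,0,0,0],
    [-1,0,0,0.5,0,0,0],
    [-1,0,0,0.14,0,0,0],
    [-1,0,0,0,0,0,0],
  ],
)

```text
time: 18.45
position: [0.4532, -0.0804, 0.1982]
tool_rot: [1.0, -0.001, -0.0, -0.0]
ft_force: [0.2, 0.4, 0.2]
grip_width: 0.0868
```

Request:
step_arm(
  squeeze=25,
  steps=[
    [1,0,0,0,0,0,0],
    [1,0,0,0,0,0,0],
    [1,0,0,0,0,0,0],
    [1,0,0,0,0,0,0],
    [1,0,0,0,0,0,0],
    [1,0,0,0,0,0,0],
    [1,0,0,0,0,0,0],
    [1,0,0,0,0,0,0],
    [1,0,0,0,0,0,0],
    [1,0,0,0,0,0,0],
  ],
)

```text
time: 19.45
position: [0.4529, -0.0811, 0.1987]
tool_rot: [1.0, -0.001, 0.001, 0.0]
ft_force: [1.1, -0.8, 2.9]
grip_width: 0.0516
```

Request:
step_arm(
  steps=[
    [1,0,0,-0.8,0,0,0],
    [1,0,0,-1,0,0,0],
    [1,0.8,0.9,0,0,0,0],
    [1,0.8,0.9,0,0,0,0],
    [1,0.8,0.9,0,0,0,0],
    [1,0.8,0.9,0,0,0,0],
    [1,0.8,0.9,0,0,0,0],
    [1,0.8,0.9,0,0,0,0],
    [1,0.8,0.9,0,0,0,0],
    [1,0.72,0.7,0,0,0,0],
  ],
)

```text
time: 20.45
position: [0.6102, -0.2574, 0.2425]
tool_rot: [1.0, -0.002, -0.001, -0.001]
ft_force: [0.7, 0.4, 0.0]
grip_width: 0.0518
```

Request:
step_arm(
  steps=[
    [1,0,0,0,0,0,0],
    [1,0,0,0,0,0,0],
    [1,0,0,0.4,0,0,0],
    [1,0,0,0.4,0,0,0],
    [1,0,0,0.4,0,0,0],
    [1,0,0,0.3,0,0,0],
    [1,0,0,0,0,0,0],
    [1,0,0,0,0,0,0],
    [1,0,0,0,0,0,0],
    [1,0,0,0,0,0,0],
  ],
)

```text
time: 21.45
position: [0.6103, -0.2566, 0.2066]
tool_rot: [1.0, -0.001, 0.0, 0.0]
ft_force: [0.3, -0.9, -0.6]
grip_width: 0.0517
```

```bash
python3 - <<'E'
from h import *
o=status.get_obs();print(o['time'],o['position'],o['grip_width'],o['ft_force']);p=snap('w6')
E
```

```text
21.45 [ 0.61032562 -0.25660283  0.2065573 ] 0.05174007016642688 [ 0.30534155 -0.93460458 -0.64399849]
```

View pics/w6.png

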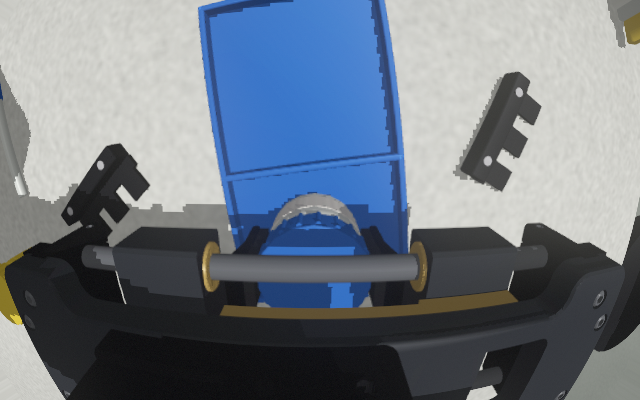

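Request:
step_arm(
  steps=[
    [1,0,0,0.08,0,0,0],
    [1,0,0,0.08,0,0,0],
    [1,0,0,0,0,0,0],
    [1,0,0,0,0,0,0],
    [-0.6,0,0,0,0,0,0],
    [-0.6,0,0,0,0,0,0],
    [-0.6,0,0,0,0,0,0],
    [-0.6,0,0,0,0,0,0],
    [-0.6,0,0,0,0,0,0],
    [-0.6,0,0,0,0,0,0],
  ],
)

```text
time: 22.5
position: [0.6101, -0.2564, 0.2019]
tool_rot: [1.0, -0.001, -0.0, -0.0]
ft_force: [-0.4, 0.9, 0.2]
grip_width: 0.0696
```

Request:
step_arm(
  steps=[
    [-0.6,0,0,-0.4,0,0,0],
    [-0.6,0,0,-1,0,0,0],
    [-0.6,0,0,-1,0,0,0],
    [-0.6,0,0,-1,0,0,0],
    [-0.6,0,0,-0.6,0,0,0],
    [-0.6,0,0,0,0,0,1],
    [-0.6,0,0,0,0,0,1],
    [-0.6,0,0,0,0,0,1],
    [-0.6,0,0,0,0,0,1],
    [-0.6,0,0,0,0,0,1],
  ],
)

```text
time: 23.5
position: [0.61, -0.2563, 0.3022]
tool_rot: [0.938, -0.346, -0.0, -0.0]
ft_force: [-0.8, 0.1, 0.4]
grip_width: 0.0695
```

Request:
step_arm(
  steps=[
    [-0.4,0,0,0,0,0,0.65],
    [-0.4,0,0,0,0,0,0.65],
    [-0.4,-0.05,1,0,0,0,0],
    [-0.4,-0.05,1,0,0,0,0],
    [-0.4,-0.05,1,0,0,0,0],
    [-0.4,-0.05,1,0,0,0,0],
    [-0.4,-0.05,1,0,0,0,0],
    [-0.4,-0.05,1,0,0,0,0],
    [-0.4,-0.05,1,0,0,0,0],
    [-0.4,-0.05,1,0,0,0,0],
  ],
)

```text
time: 24.5
position: [0.4484, -0.3762, 0.3023]
tool_rot: [0.904, -0.427, -0.0, 0.0]
ft_force: [0.1, 0.6, -0.1]
grip_width: 0.0613
```

Request:
step_arm(
  steps=[
    [-0.4,0,0,0,0,0,0],
    [-0.4,0,0,0,0,0,0],
    [-0.4,0,0,0,0,0,0],
    [-0.4,0,0,0,0,0,0],
    [-0.4,0,0,0,0,0,0],
    [-0.4,0,0,0,0,0,0],
    [-0.4,0,0,0,0,0,0],
    [-0.4,0,0,0,0,0,0],
    [-0.4,0,0,0,0,0,0],
    [-0.4,0,0,0,0,0,0],
  ],
)

```text
time: 25.5
position: [0.4493, -0.3758, 0.302]
tool_rot: [0.904, -0.427, -0.0, 0.0]
ft_force: [-0.4, -0.5, -0.0]
grip_width: 0.0607
```

```bash
python3 - <<'E'
from h import *
o=status.get_obs();print(o['time'],o['position'],o['tool_rot']);p=snap('w7')
E
```

```text
25.5 [ 0.44929019 -0.37577775  0.30200201] [ 9.04194747e-01 -4.27120428e-01 -3.04976082e-07  4.92612020e-06]
```

View pics/w7.png

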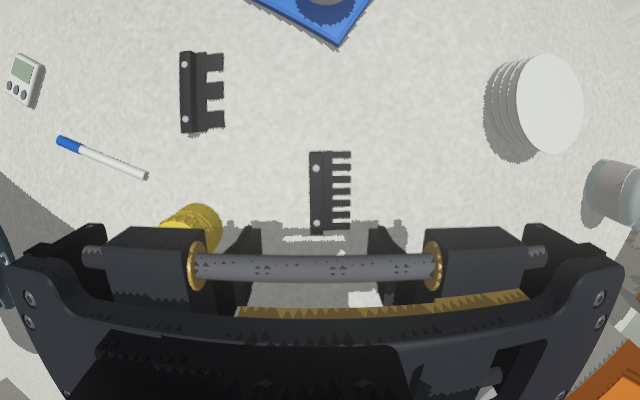

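```bash
python3 - <<'E'
from h import *
a=wray(316,152,.018);b=wray(316.5,235,.018);print(a,b,(a+b)/2,np.degrees(np.arctan2(*(a-b)[1::-1])))
for uv in [(309,190),(323.5,190),(309,215),(323.5,215)]:print(wray(*uv,.018)[:2])
o=status.get_obs();ps=2*np.arctan2(o['tool_rot'][1],o['tool_rot'][0]);print(np.degrees(ps))
R=np.array([[np.cos(ps),np.sin(ps)],[np.sin(ps),-np.cos(ps)]])
for m in [(a+b)[:2]/2,np.array([.4494,-.3756])]:print((m-o['position'][:2])@R)
E
```

```text
[ 0.48152406 -0.35145034  0.018     ] [ 0.42310263 -0.40023376  0.018     ] [ 0.45231335 -0.37584205  0.018     ] 39.86276771260815
[ 0.45171788 -0.36804381]
[ 0.45981768 -0.37789444]
[ 0.43377871 -0.38265954]
[ 0.44206083 -0.39274085]
-50.57164995863984
[ 0.00198636 -0.00231921]
[-5.09102663e-05 -2.22613925e-04]
```

Request:
step_arm(
  steps=[
    [-0.4,0.04,-0.04,0.5,0,0,0],
    [-0.4,0,0,0.5,0,0,0],
    [-0.4,0,0,0.5,0,0,0],
    [-0.4,0,0,0.5,0,0,0],
    [-0.4,0,0,0.5,0,0,0],
    [-0.4,0,0,0.5,0,0,0],
    [-0.4,0,0,0.5,0,0,0],
    [-0.4,0,0,0.5,0,0,0],
    [-0.4,0,0,0.5,0,0,0],
    [-0.4,0,0,0,0,0,0],
  ],
)

```text
time: 26.55
position: [0.4504, -0.3756, 0.1877]
tool_rot: [0.904, -0.427, -0.001, -0.001]
ft_force: [-0.1, 1.0, 0.4]
grip_width: 0.0609
```

Request:
step_arm(
  squeeze=15,
  steps=[
    [0.2,0,0,0,0,0,0],
    [0.2,0,0,0,0,0,0],
    [1,0,0,0,0,0,0],
    [1,0,0,0,0,0,0],
    [1,0,0,0,0,0,0],
    [1,0,0,0,0,0,0],
    [1,0,0,0,0,0,0],
    [1,0,0,0,0,0,0],
    [1,0,0,0,0,0,0],
    [1,0,0,0,0,0,0],
  ],
)

```text
time: 27.55
position: [0.4507, -0.3759, 0.1896]
tool_rot: [0.904, -0.427, 0.0, 0.0]
ft_force: [-0.5, 0.1, 1.5]
grip_width: 0.0121
```

Request:
step_arm(
  steps=[
    [1,0,0,-0.5,0,0,0],
    [1,0,0,-0.8,0,0,0],
    [1,0,0,-0.9,0,0,-0.9],
    [1,0,0,-0.9,0,0,-0.9],
    [1,0,0,-0.9,0,0,-0.9],
    [1,0,0,0,0,0,-0.9],
    [1,0,0,0,0,0,-0.9],
    [1,0,0,0,0,0,-0.9],
    [1,0,0,0,0,0,-0.9],
    [1,0,0,0,0,0,0],
  ],
)

```text
time: 28.55
position: [0.4506, -0.3758, 0.2902]
tool_rot: [1.0, -0.002, 0.0, 0.0]
ft_force: [-0.1, 0.6, 0.1]
grip_width: 0.0115
```

Request:
step_arm(
  steps=[
    [1,0.2,-0.9,0,0,0,0],
    [1,0.2,-0.9,0,0,0,0],
    [1,0.2,-0.9,0,0,0,0],
    [1,0.2,-0.9,0,0,0,0],
    [1,0.2,-0.9,0,0,0,0],
    [1,0.2,-0.9,0,0,0,0],
    [1,0.2,-0.9,0,0,0,0],
    [1,0.2,-0.9,0,0,0,0],
    [1,0.2,-0.9,0,0,0,0],
    [1,0.2,-0.9,0,0,0,0],
  ],
)

```text
time: 29.55
position: [0.5015, -0.1501, 0.29]
tool_rot: [1.0, -0.003, 0.0, 0.0]
ft_force: [0.1, -0.0, -0.2]
grip_width: 0.0116
```

Request:
step_arm(
  steps=[
    [1,0.2,-0.9,0,0,0,0],
    [1,0.2,-0.9,0,0,0,0],
    [1,0.2,-0.9,0,0,0,0],
    [1,0.2,-0.9,0,0,0,0],
    [1,0.2,-0.9,0,0,0,0],
    [1,0.2,-0.9,0,0,0,0],
    [1,0.2,-0.9,0,0,0,0],
    [1,0.2,-0.9,0,0,0,0],
    [1,0.2,-0.9,0,0,0,0],
    [1,0.2,-0.9,0,0,0,0],
  ],
)

```text
time: 30.55
position: [0.5521, 0.0748, 0.29]
tool_rot: [1.0, -0.003, 0.0, 0.0]
ft_force: [-0.8, -0.7, 0.1]
grip_width: 0.0116
```

Request:
step_arm(
  steps=[
    [1,0.2,-0.9,0,0,0,0],
    [1,0.2,-0.9,0,0,0,0],
    [1,0.2,-0.9,0,0,0,0],
    [1,0.2,-0.9,0,0,0,0],
    [1,0.2,-0.9,0,0,0,0],
    [1,0.2,-0.9,0,0,0,0],
    [1,0.2,-0.9,0,0,0,0],
    [1,0.2,-0.9,0,0,0,0],
    [1,0.24,-1,0,0,0,0],
    [1,0,0,0,0,0,0],
  ],
)

```text
time: 31.55
position: [0.5989, 0.2815, 0.2901]
tool_rot: [1.0, -0.001, 0.001, -0.001]
ft_force: [-0.2, -0.3, 0.5]
grip_width: 0.0115
```

```bash
python3 - <<'E'
from h import *
o=status.get_obs();print(o['time'],o['position'],o['tool_rot'],o['grip_width']);p=snap('w8')
E
```

```text
31.55 [0.59888089 0.2815244  0.29007606] [ 9.99997971e-01 -1.37356454e-03  1.19758902e-03 -8.58209138e-04] 0.011543945866880357
```

View pics/w8.png

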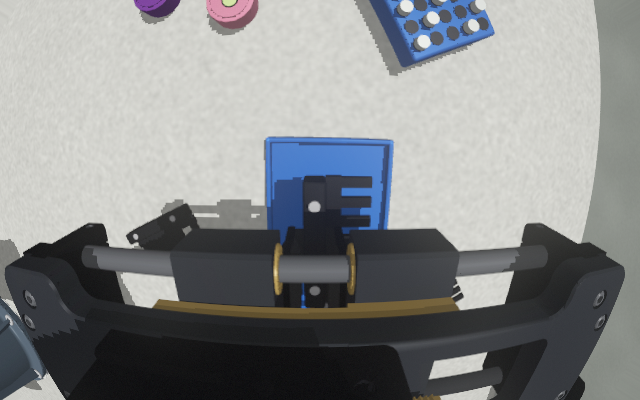

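Request:
step_arm(
  steps=[
    [1,0,0,0.5,0,0,0],
    [1,0,0,0.5,0,0,0],
    [1,0,0,0.5,0,0,0],
    [1,0,0,0.5,0,0,0],
    [1,0,0,0.5,0,0,0],
    [1,0,0,0.5,0,0,0],
    [1,0,0,0.5,0,0,0],
    [1,0,0,0.25,0,0,0],
    [1,0,0,0,0,0,0],
    [1,0,0,0,0,0,0],
  ],
)

```text
time: 32.6
position: [0.5988, 0.2788, 0.1959]
tool_rot: [1.0, -0.001, 0.0, -0.0]
ft_force: [-0.7, 0.3, -0.9]
grip_width: 0.0119
```

Request:
step_arm(
  steps=[
    [1,0,0,0.06,0,0,0],
    [1,0,0,0.06,0,0,0],
    [1,0,0,0,0,0,0],
    [1,0,0,0,0,0,0],
    [1,0,0,0,0,0,0],
    [0.2,0,0,0,0,0,0],
    [0.2,0,0,0,0,0,0],
    [0.2,0,0,0,0,0,0],
    [0.2,0,0,0,0,0,0],
    [0.2,0,0,0,0,0,0],
  ],
)

```text
time: 33.6
position: [0.5985, 0.2787, 0.1925]
tool_rot: [1.0, -0.001, -0.0, 0.0]
ft_force: [-0.0, -0.5, -0.1]
grip_width: 0.0338
```

```bash
python3 - <<'E'
from h import *
o=status.get_obs();print(o['time'],o['position'],o['tool_rot'],o['grip_width']);p=snap('w9')
E
```

```text
33.6 [0.59852871 0.27866833 0.19250825] [ 9.99998921e-01 -1.45501595e-03 -1.91523978e-04  5.82675596e-05] 0.033765012815392376
```

View pics/w9.png

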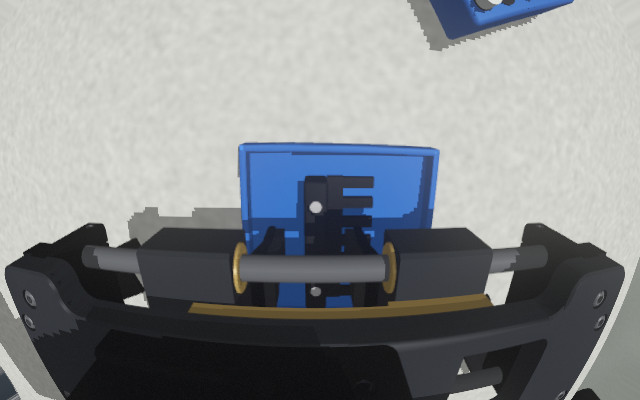

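Request:
step_arm(
  steps=[
    [0.2,0,0,-0.4,0,0,0],
    [0.2,0,0,-0.9,0,0,0],
    [0.2,0,0,-0.9,0,0,0],
    [0.2,0,0,-0.9,0,0,0],
    [-0.4,-0.3,1,-0.9,0,0,0],
    [-0.4,-0.3,1,0,0,0,0],
    [-0.4,-0.3,1,0,0,0,0],
    [-0.4,-0.3,1,0,0,0,0],
    [-0.4,-0.3,1,0,0,0,0],
    [-0.4,-0.3,1,0,0,0,0],
  ],
)

```text
time: 34.65
position: [0.5529, 0.1279, 0.2937]
tool_rot: [1.0, -0.001, 0.001, -0.0]
ft_force: [0.5, -0.8, -0.3]
grip_width: 0.0605
```

Request:
step_arm(
  steps=[
    [-0.4,-0.3,1,0,0,0,0],
    [-0.4,-0.3,1,0,0,0,0],
    [-0.4,-0.3,1,0,0,0,0],
    [-0.4,-0.3,1,0,0,0,0],
    [-0.4,-0.3,1,0,0,0,0],
    [-0.4,-0.3,1,0,0,0,0],
    [-0.4,-0.3,1,0,0,0,0],
    [-0.4,-0.3,1,0,0,0,0],
    [-0.4,-0.3,1,0,0,0,0],
    [-0.4,-0.3,1,0,0,0,0],
  ],
)

```text
time: 35.65
position: [0.4772, -0.122, 0.2936]
tool_rot: [1.0, -0.001, 0.001, 0.0]
ft_force: [-0.2, -0.7, -0.8]
grip_width: 0.061
```

Request:
step_arm(
  steps=[
    [-0.4,-0.3,1,0,0,0,0],
    [-0.4,-0.3,1,0,0,0,0],
    [-0.4,-0.3,1,0,0,0,0],
    [-0.4,-0.25,1,0,0,0,0],
    [-0.4,0,0.14,0,0,0,0.9],
    [-0.4,0,0,0,0,0,0.9],
    [-0.4,0,0,0,0,0,0.9],
    [-0.4,0,0,0,0,0,0.9],
    [-0.4,0,0,0,0,0,0.9],
    [-0.4,0,0,0,0,0,0.9],
  ],
)

```text
time: 36.65
position: [0.4485, -0.2245, 0.2936]
tool_rot: [0.928, -0.372, 0.001, 0.0]
ft_force: [-0.3, -0.9, 0.4]
grip_width: 0.0611
```

Request:
step_arm(
  steps=[
    [-0.4,0,0,0,0,0,0.9],
    [-0.4,0,0,0,0,0,0],
    [-0.4,0,0,0,0,0,0],
    [-0.4,0,0,0,0,0,0],
    [-0.4,0,0,0,0,0,0],
    [-0.4,0,0,0,0,0,0],
    [-0.4,0,0,0,0,0,0],
    [-0.4,0,0,0,0,0,0],
    [-0.4,0,0,0,0,0,0],
    [-0.4,0,0,0,0,0,0],
  ],
)

```text
time: 37.65
position: [0.4484, -0.2244, 0.2927]
tool_rot: [0.904, -0.427, -0.0, -0.0]
ft_force: [0.3, -0.0, -0.1]
grip_width: 0.0608
```

```bash
python3 - <<'E'
from h import *
o=status.get_obs();print(o['time'],o['position'],o['tool_rot'],o['grip_width']);p=snap('w10')
E
```

```text
37.65 [ 0.4483788  -0.22438416  0.29272367] [ 9.04220824e-01 -4.27065218e-01 -3.14814168e-05 -8.45418771e-06] 0.06076886882002982
```

View pics/w10.png

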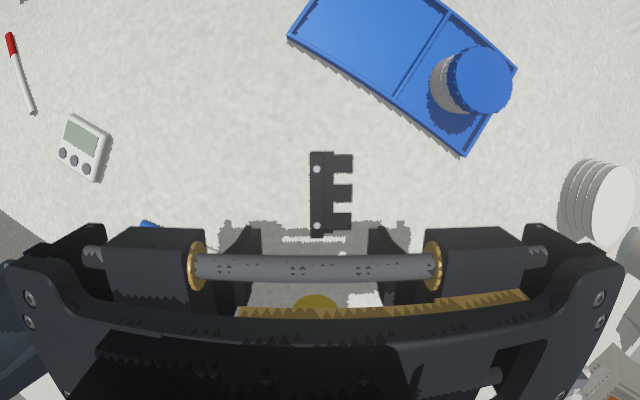

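Request:
step_arm(
  steps=[
    [-0.4,0.06,-0.05,0.5,0,0,0],
    [-0.4,0,0,0.5,0,0,0],
    [-0.4,0,0,0.5,0,0,0],
    [-0.4,0,0,0.5,0,0,0],
    [-0.4,0,0,0.5,0,0,0],
    [-0.4,0,0,0.5,0,0,0],
    [-0.4,0,0,0.5,0,0,0],
    [-0.4,0,0,0.5,0,0,0],
    [-0.4,0,0,0.14,0,0,0],
    [-0.4,0,0,0,0,0,0],
  ],
)

```text
time: 38.7
position: [0.4502, -0.2247, 0.1885]
tool_rot: [0.904, -0.427, -0.001, -0.0]
ft_force: [0.3, -0.1, -1.2]
grip_width: 0.0611
```

Request:
step_arm(
  squeeze=15,
  steps=[
    [0.2,0,0,0,0,0,0],
    [0.2,0,0,0,0,0,0],
    [1,0,0,0,0,0,0],
    [1,0,0,0,0,0,0],
    [1,0,0,0,0,0,0],
    [1,0,0,0,0,0,0],
    [1,0,0,0,0,0,0],
    [1,0,0,0,0,0,0],
    [1,0,0,0,0,0,0],
    [1,0,0,0,0,0,0],
  ],
)

```text
time: 39.7
position: [0.4503, -0.2248, 0.1893]
tool_rot: [0.904, -0.427, 0.0, -0.0]
ft_force: [0.5, 0.3, 2.1]
grip_width: 0.012
```

Request:
step_arm(
  steps=[
    [1,0,0,-0.5,0,0,0],
    [1,0,0,-0.8,0,0,-0.82],
    [1,0,0,-0.8,0,0,-0.8],
    [1,0,0,-0.8,0,0,-0.8],
    [1,0,0,-0.7,0,0,-0.8],
    [1,0,0,0,0,0,-0.8],
    [1,0,0,0,0,0,-0.8],
    [1,0,0,0,0,0,-0.8],
    [1,0,0,0,0,0,-0.8],
    [1,0,0,0,0,0,-0.8],
  ],
)

```text
time: 40.7
position: [0.4502, -0.2246, 0.28]
tool_rot: [0.998, 0.065, 0.0, 0.0]
ft_force: [-0.5, -0.4, -0.4]
grip_width: 0.0118
```

Request:
step_arm(
  steps=[
    [1,0.7,-0.2,0,0,0,0],
    [1,0.7,-0.2,0,0,0,0],
    [1,0.7,-0.2,0,0,0,0],
    [1,0.7,-0.2,0,0,0,0],
    [1,0.7,-0.2,0,0,0,0],
    [1,0.7,-0.2,0,0,0,0],
    [1,0.7,-0.2,0,0,0,0],
    [1,0.7,-0.2,0,0,0,0],
    [1,0.12,-0.11,0,0,0,0],
    [1,0,0,0,0,0,0],
  ],
)

```text
time: 41.7
position: [0.5866, -0.1638, 0.2796]
tool_rot: [0.998, 0.063, -0.0, -0.0]
ft_force: [-0.6, 0.2, -0.3]
grip_width: 0.0119
```

```bash
python3 - <<'E'
from h import *
o=status.get_obs();print(o['time'],o['position'],o['tool_rot'],o['grip_width']);p=snap('w11')
E
```

```text
41.7 [ 0.58662494 -0.16383135  0.27957663] [ 9.97992353e-01  6.33339898e-02 -2.54726844e-04 -5.96097419e-05] 0.011862295651266666
```

View pics/w11.png

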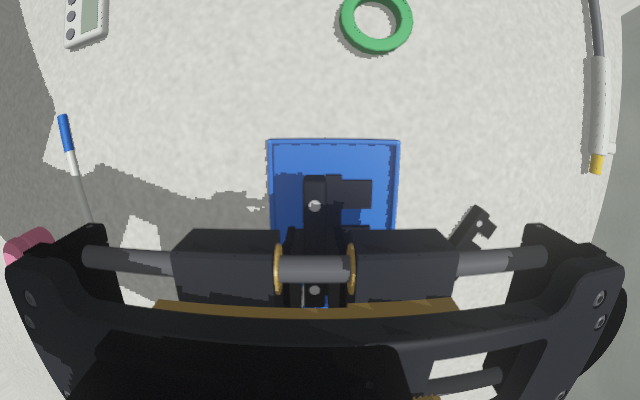

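Request:
step_arm(
  steps=[
    [1,0,0,0.5,0,0,0],
    [1,0,0,0.5,0,0,0],
    [1,0,0,0.5,0,0,0],
    [1,0,0,0.5,0,0,0],
    [1,0,0,0.5,0,0,0],
    [1,0,0,0.5,0,0,0],
    [1,0,0,0.3,0,0,0],
    [1,0,0,0.06,0,0,0],
    [1,0,0,0.06,0,0,0],
    [1,0,0,0,0,0,0],
  ],
)

```text
time: 42.75
position: [0.587, -0.1645, 0.194]
tool_rot: [0.998, 0.063, 0.0, 0.0]
ft_force: [-0.1, 0.5, -0.2]
grip_width: 0.0118
```

Request:
step_arm(
  steps=[
    [1,0,0,0.02,0,0,0],
    [1,0,0,0,0,0,0],
    [1,0,0,0,0,0,0],
    [1,0,0,0,0,0,0],
    [0.2,0,0,0,0,0,0],
    [0.2,0,0,0,0,0,0],
    [0.2,0,0,0,0,0,0],
    [0.2,0,0,0,0,0,0],
    [0.2,0,0,0,0,0,0],
    [0.2,0,0,0,0,0,0],
  ],
)

```text
time: 43.75
position: [0.5868, -0.1644, 0.1932]
tool_rot: [0.998, 0.063, -0.0, -0.0]
ft_force: [0.1, 0.2, 0.2]
grip_width: 0.0344
```

Request:
step_arm(
  steps=[
    [0.2,0,0,-0.4,0,0,0],
    [0.2,0,0,-0.8,0,0,0],
    [0.2,0,0,-1,0,0,0],
    [0.2,0,0,-1,0,0,0],
    [0.2,0,0,-1,0,0,0],
    [0.2,-1,0,-1,0,0,0],
    [0.2,-1,0,-1,0,0,0],
    [0.2,-1,0,-0.5,0,0,0],
    [0.2,-1,0,0,0,0,0],
    [0.2,-1,0,0,0,0,0],
  ],
)

```text
time: 44.75
position: [0.4618, -0.18, 0.3623]
tool_rot: [0.998, 0.063, 0.001, 0.001]
ft_force: [0.2, -0.0, -0.7]
grip_width: 0.0347
```

```bash
python3 - <<'E'
from h import *
o=status.get_obs();print(o['time'],o['position'],o['grip_width'])
t,_=eyes.camera('top');cv2.imwrite('pics/t12.png',cv2.resize(t[90:250,190:510,::-1],None,fx=2.5,fy=2.5))
t,_=eyes.camera('scene');cv2.imwrite('pics/s12.png',cv2.resize(t[130:350,120:480,::-1],None,fx=2.2,fy=2.2))
E
```

```text
44.75 [ 0.46180872 -0.18003049  0.36225666] 0.03471420641027959
```

View pics/t12.png

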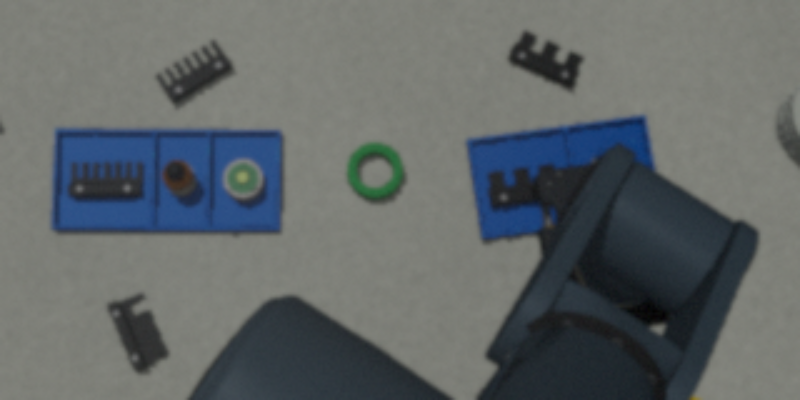

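View pics/s12.png

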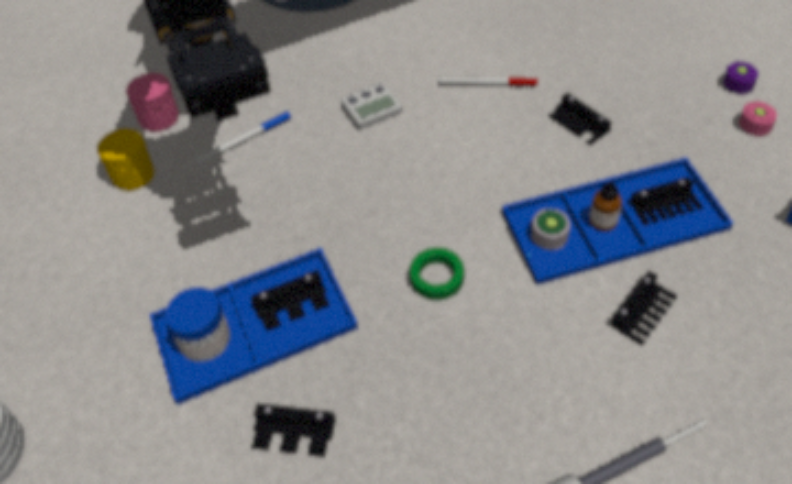

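The scene crop shows the level at (550,228), dropper at (606,208), seven-tooth comb at (665,200), jar at (198,325) and three-tooth comb at (288,298). All are upright or flat in their bays, and the samples and left-over comb look untouched. I'll do one height check, then hand in.

```bash
python3 - <<'E'
from h import *
p,d=eyes.camera('scene');i=eyes.camera_info('scene');np.savez('scene2.npz',p=p,d=d,**i)
W=world('scene2')
for n,x,y,r in [('drop',.609,.199,.02),('level',.607,.133,.02),('jar',.611,-.256,.025),('c7',.604,.279,.04),('c3',.594,-.163,.04)]:
    m=np.hypot(W[...,0]-x,W[...,1]-y)<r;z=W[...,2][m];dk=p.max(-1)[m]<60
    print(n,'max z',np.percentile(z,[50,98]).round(3),'dark',np.percentile(z[dk],[5,30,50,95]).round(4) if dk.any() else '')
print(robot.hand_in())
E
```

```text
drop max z [0.035 0.071] dark [0.0086 0.0564 0.061  0.0696]
level max z [0.028 0.032] dark 
jar max z [0.062 0.064] dark 
c7 max z [0.009 0.025] dark [0.0059 0.0088 0.0101 0.0241]
c3 max z [0.008 0.024] dark [0.0066 0.0086 0.01   0.0236]
the job is handed in; nothing more can be done
None
```

Both kits are made up and the job is handed in, at about 45 s of the 115 s allowed.

- **Three-bay tray:** the dropper bottle stands in the middle bay and the aluminium bubble level in the smaller end bay. The seven-tooth comb lies in the large bay, matching the sample beyond that tray.
- **Two-bay tray:** the blue-lidded jar stands in the smaller bay. The three-tooth comb lies in the large bay, matching its sample.

**Last checks:** The final scene picture shows all five items upright or flat inside their bays, with the two samples and the left-over comb apparently unmoved. The last top picture agrees, but the arm hid the jar in it. Measured top heights fit items resting on the 4 mm tray floor, to within depth noise of 1–4 mm:

| Item | Measured (mm) | Expected (mm) |
|---|---|---|
| Dropper bottle | 71 | 70 |
| Bubble level | 28 (median; highest reading 32) | 28 |
| Jar | 62 | 62 |
| Comb bars | 24–25 | 22 |
| Comb plates | about 9 | 8 |

The top and wrist cameras disagreed by 1–3 mm on some positions, well within the bay clearances. No check failed.

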